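# Empty the spent camera cells through the recycling box's spring flap

## Robot

A 7-joint arm with a two-finger parallel gripper is mounted at the origin on the work surface. World frame = base frame: x ahead of the robot, y to its left, z up, the work surface at z = 0. Lengths are in mm, angles in rad, forces in N, time in s.
With the tool pointing down it reaches from about 400 to 875 mm from the base axis. Payload 19.3 kg.
Tool frame: the origin (TCP) lies at the very end of the fingers, on their centre line; the grasp point (between the pads) lies 19 mm behind it; z points along the fingers, y is the line along which they close (so a half turn about z gives the same grasp; the last joint's range is limited). The gripper opens to 85 mm and grips with 20 to 120 N. Pads are 22 mm wide; open, the fingers measure 114 mm over their backs; the gripper's body (76 mm by 85 mm) begins 54 mm behind the grasp point. The pads swing forward as they close: fully open they stand 13 mm farther back than shut.
Start: joints at [1.248, 0.521, -0.036, 1.599, 0.021, 1.021, -0.113], TCP at [156.294, -605.134, 231.291] pointing down, gripper open.
Joint ranges: [-2.91, 2.91], [-0.3, 2.13], [-1.5, 1.42], [0.17, 2.43], [-1.26, 4.41], [0.16, 1.93], [-2.52, 2.52]. Speed limits (rad/s): [1.89, 1.89, 2.39, 2.39, 3.01, 3.01, 3.01].

## Interface

Orientations are given as a 3x3 rotation matrix whose columns are the frame's x, y, z axes.
In Python, from workcell import robot gives the robot as it stands. Calls block until the motion is done:
- robot.movep(position, orientation): joint-space move of the TCP to a pose.
- robot.movel(position, frame=None, max_speed=150, guard=None): straight line of the TCP; frame=None keeps the orientation; max_speed is the mean speed in mm/s. With guard (N) it stops when the force on the tool has changed by that much, and returns True; else False.
- robot.goto_joints(angles): joint-space move.
- robot.open_gripper() and robot.clamp(): open the fingers fully, or close them until they stop; the grip force is fixed at half the most.
- robot.wait(seconds).
- robot.inverse_kinematics(position, orientation): joint angles nearest the present ones, or None.
- robot.read_state(): the state.
- robot.camera(name): name is "scene" or "side" or "wrist"; returns a dict with "image" (384x512x3 uint8, blue, green, red), "range_z" (384x512 float32, mm along the optical axis (not along the pixel's ray), 0 where there is no reading), "fx", "fy", "cx", "cy" (pixels), "dist_coeffs" ([k1, k2, p1, p2, k3] as OpenCV has them; the pictures are not rectified), "cam_to_world" (4x4, takes a point from camera to world coordinates). Camera axes: x right, y up, looking along -z (the intrinsics and any distortion apply to the point x, -y, -z); pixel columns grow to the right and rows downward; lengths in mm; the calibration is good to about 2 mm. A picture is of the moment at which its call begins.
A pose or a line that the arm cannot do raises robot.PlanningError and nothing moves.
- robot.finish_job(): hands the job in; it is judged then, once.
Trained networks look in a picture, given as the dict that the camera call returned (one of the last four; its "shot" number tells which), for a name from the list of things; names that differ only in an ending like _2 or _b are one class to them, and where a whole thing is asked for, a point or a joint stands for the part that bears it (a point fixed in the world has none). Each returns a list of dicts, best first, with "conf" (0 to 1); they miss things now and then, are a little off and sometimes report something else, mostly with a low value. They report only what shows in the picture. A call takes as long as a camera call.
- robot.recognise(picture, thing): "centre" ([column, row] in pixels, amid what is visible of it).
The state is a dict: "time": time; "qpos": joint angles; "qvel": joint speeds; "joint_efforts": joint torques, N m; "eef_pos": TCP position; "tool_rot": TCP orientation; "ft_force": force on the tool from outside, world axes, zero at the start; "torque": the same for the moment, N m; "finger_gap": finger opening in mm; "gripper_force": force on a finger pad.
Only numpy, scipy, OpenCV 4.12 (cv2) and the standard library are available. Lean on these libraries where they do the work, as an engineer would, in place of code of your own. Each camera call takes 0.05 s, during which the arm holds its last target. There are 200 camera calls.

## Task

Take the small metal scoop by its handle and empty its three spent batteries into the grey recycling box: gently push the spring flap down with the scoop's front lip and pour through it, keeping your fingers off the box. Then let the flap close and stand the empty scoop upright back on the grey mat. Leave the bottle, lens, camera and jar where they are.

Things in the scene. Friction and masses are not known exactly. Their poses are not given: they have to be found in the camera images.
- scoop: open aluminium hand scoop, 140 g, with a black bar handle; origin under the pan's centre, +x towards the pouring lip, z up. Pan 100 (x) by 56 (y) mm outside, walls 3 mm thick, tops 28 mm up, closed at the back (x = -50 mm), open at the front. Floor 4 mm thick, flat from x = -50 to +30 mm, then ramping up at 20 degrees to the lip: cells stay in while it is within about 15 degrees of level
- scoop_grip (a point): middle of the scoop's handle, at (-95, 0, 30) mm in the scoop's frame. The handle is a straight level bar 14 mm wide (y) and 18 mm tall (21 to 39 mm above the scoop's underside), from x = -50 back to x = -135 mm
- scoop_lip (a point): middle of the scoop's front lip, at (50, 0, 9) mm in the scoop's frame
- cell0_center (a point): spent camera cell, a plain black cylinder with bright metal ends, 17 mm in diameter and 32 mm long (17 g); this point is its centre. It starts lying across the scoop's pan, and rolls freely
- cell1_center (a point): spent camera cell, a plain black cylinder with bright metal ends, 17 mm in diameter and 32 mm long (17 g); this point is its centre. It starts lying across the scoop's pan, and rolls freely
- cell2_center (a point): spent camera cell, a plain black cylinder with bright metal ends, 17 mm in diameter and 32 mm long (17 g); this point is its centre. It starts lying across the scoop's pan, and rolls freely
- bin: grey steel battery recycling box fixed to the bench, 160 (x) by 120 (y) by 110 (z) mm, walls 4 mm; origin under its centre, z up. In the middle of its top is an opening 90 (x) by 76 (y) mm, shut by the flap. A collar 25 mm high, 4 mm thick stands round it on both sides and the far (+x) end; the front (-x) end is open: the scoop comes in over it, lip pointing to the box's +x
- flap (a joint): angle of the aluminium flap (86 by 72 mm) that shuts the box's opening, hinged along the opening's front (-x) edge: 0 is shut, flush with the box's top; it grows to 1.15 rad as the far edge is pushed down into the box. A spring holds it shut under the cells' weight (0.1 N m at 0, 0.2 N m at 1 rad: 2 to 4 N at 50 mm from the hinge) and shuts it when let go
- flap_hinge (a point): middle of the flap's hinge line, in the plane of the box's top (110 mm up), at the front edge of the opening; at (-45, 0, 110) mm in the box's frame
- mat: grey fabric bench mat fixed to the bench, 240 (x) by 200 (y) by 3 mm; origin under its centre. The scoop starts on it
- bottle: bystander: white plastic bottle standing upright, diameter 52 mm, 150 mm tall; origin under its centre
- lens: bystander: black camera lens standing on end, diameter 60 mm, 57 mm tall; origin under its centre
- camera: bystander: black and metal camera, 34 (x) by 136 (y) by 85 mm, its lens barrel reaching 30 mm further to -x; origin under the body's centre
- jar: bystander: small glass jar with a steel lid, diameter 54 mm, 60 mm tall; origin under its centre

How it is judged:
By the outcome, as a careful person would: the job done as asked, in the order asked, and still so for the second after the job is handed in, with the robot touching nothing.
It also fails if it takes over 64 s, if anything falls off the work surface, if the arm or the gripper's body presses on something with over 40 N, if the wrist force passes 120 N, or if a joint passes its speed limit or range.

## Working session

There is one attempt and no reset: what is moved stays moved. The work goes in short steps, each a Python script; the robot and the scene stay as the last script left them, time stands still between calls to the robot, and variables do not carry over. Pictures are saved under pics/ and viewed, at most 10 in all, crops included, and the job is handed in when it is done.

```bash
ls; mkdir -p pics; cat > h.py <<'E'
import numpy as np, cv2
from workcell import robot
def cloud(p):
    h,w=p["range_z"].shape
    u,v=np.meshgrid(np.arange(w),np.arange(h))
    K=np.array([[p["fx"],0,p["cx"]],[0,p["fy"],p["cy"]],[0,0,1.]])
    n=cv2.undistortPoints(np.stack([u,v],-1).reshape(-1,1,2).astype(np.float64),K,np.array(p["dist_coeffs"],float)).reshape(h,w,2)
    z=p["range_z"].astype(float)
    c=np.stack([n[...,0]*z,-n[...,1]*z,-z],-1)
    T=np.array(p["cam_to_world"])
    W=c@T[:3,:3].T+T[:3,3]; W[z<=0]=np.nan
    return W
E
python3 - <<'E'
from h import *
ps={}
for n in ("scene","side"):
    p=robot.camera(n); ps[n]=p
    W=cloud(p); np.savez(f"pics/{n}0.npz",W=W,img=p["image"])
    print(n,np.round(p["cam_to_world"],2).tolist())
    for t in ("scoop","scoop_grip","scoop_lip","cell0_center","bin","flap","mat","bottle","lens","camera","jar"):
        r=robot.recognise(p,t)
        for d in r[:3]:
            c,rr=map(int,np.round(d["centre"]))
            print(n,t,round(d["conf"],2),c,rr,np.round(W[rr,c]))
cv2.imwrite("pics/a.png",np.vstack([ps["scene"]["image"],ps["side"]["image"]])[:, :])
cv2.imwrite("pics/scene.png",cv2.resize(ps["scene"]["image"],(800,600)))
cv2.imwrite("pics/side.png",cv2.resize(ps["side"]["image"],(800,600)))
print(robot.read_state())
E
```

```text
pics
workcell.py
scene [[-0.69, -0.38, 0.62, 1117.5], [0.72, -0.37, 0.58, 529.12], [0.01, 0.85, 0.53, 534.28], [0.0, 0.0, 0.0, 1.0]]
scene scoop 0.62 307 272 [642. 229.   8.]
scene scoop_grip 0.92 304 274 [671. 241.  31.]
scene scoop_grip 0.68 165 172 [ 688. -179.  100.]
scene scoop_lip 0.56 304 275 [672. 243.  30.]
scene cell0_center 0.67 277 187 [480.   7.  47.]
scene cell0_center 0.45 305 265 [641. 222.  23.]
scene flap 0.44 161 153 [ 642. -262.  109.]
scene mat 0.75 305 287 [672. 248.   2.]
scene mat 0.24 162 173 [ 696. -179.  101.]
scene bottle 0.87 235 200 [628.   7.  75.]
scene lens 0.83 277 190 [480.   9.  39.]
scene camera 0.92 194 244 [783.  51.  62.]
scene camera 0.2 234 203 [632.   7.  69.]
scene jar 0.68 409 276 [556. 397.  50.]
side [[0.87, 0.28, -0.4, 251.04], [-0.49, 0.51, -0.71, -559.04], [0.0, 0.81, 0.58, 602.66], [0.0, 0.0, 0.0, 1.0]]
side scoop 0.6 238 175 [635. 210.  24.]
side scoop_grip 0.96 241 174 [650. 220.  16.]
side scoop_lip 0.65 244 174 [654. 208.  22.]
side scoop_lip 0.55 350 270 [ 614. -275.  109.]
side bin 0.58 348 269 [ 612. -272.  110.]
side bin 0.17
[... 467 characters left out ...]
3e-04, -6.16174722e-04, -1.07995225e-03,  5.18315967e-04,
       -1.21840319e-03, -1.03204699e-03, -2.07469673e-05]), 'joint_efforts': array([-2.04980795e-03, -9.26853275e+01,  1.97734818e+00, -3.70243013e+01,
        1.79870665e-02,  2.06172357e-03,  3.69127679e-05]), 'eef_pos': array([ 156.28846268, -605.13743333,  231.30166247]), 'tool_rot': array([[ 9.68235153e-01,  2.50041373e-01, -8.31613690e-07],
       [ 2.50041373e-01, -9.68235153e-01,  1.11514156e-05],
       [ 1.98311766e-06, -1.10051304e-05, -1.00000000e+00]]), 'ft_force': array([ 0.34497991, -0.29224843,  0.01268716]), 'torque': array([-0.0260491 ,  0.03037005,  0.01836106]), 'gripper_force': 0.0, 'finger_gap': 85.3733924919996}
```

View pics/scene.png

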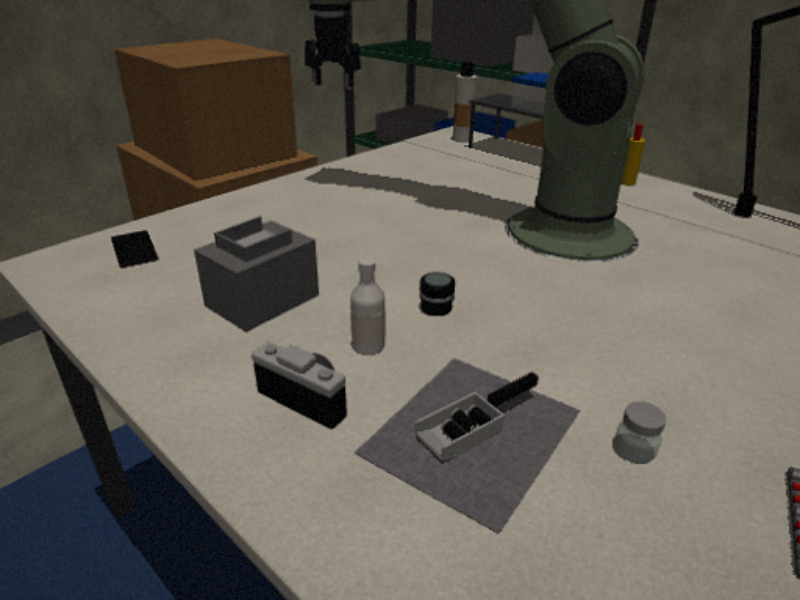

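View pics/side.png

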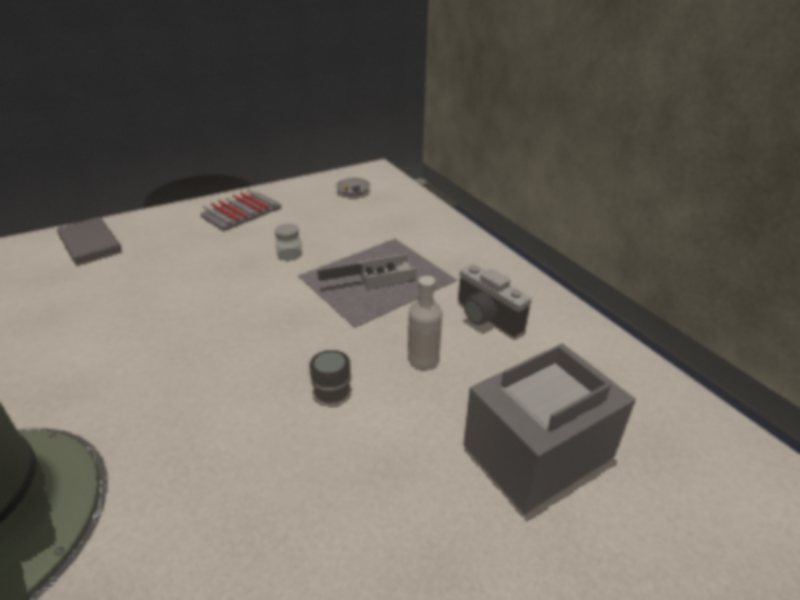

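The scene picture (800×600) shows the scoop on the mat near (465,425) with its handle towards the robot at (515,390). The bin is at (258,270), with its collar open towards the robot. The bottle, lens, camera and jar stand around them. Next I'll get precise poses from the clouds.

```bash
python3 - <<'E'
import numpy as np, cv2
for n in ("scene","side"):
    W=np.load(f"pics/{n}0.npz")["W"].reshape(-1,3); W=W[~np.isnan(W[:,0])]
    b=W[(abs(W[:,0]-630)<160)&(abs(W[:,1]+265)<130)]
    for lo,hi in((20,105),(105,116),(128,145)):
        s=b[(b[:,2]>lo)&(b[:,2]<hi)]
        print(n,"bin",lo,len(s),np.round(np.median(s[:,2]),1),cv2.minAreaRect(s[:,:2].astype(np.float32)) if len(s)>3 else "")
    m=W[(abs(W[:,0]-640)<170)&(abs(W[:,1]-220)<140)]
    t=m[(m[:,2]<1.5)];print(n,"table/mat z",np.percentile(m[:,2],[5,20,50]))
    s=m[(m[:,2]>10)&(m[:,2]<55)]
    print(n,"scoop",len(s),cv2.minAreaRect(s[:,:2].astype(np.float32)))
    s=m[(m[:,2]>34)&(m[:,2]<50)]
    print(n,"handle",len(s),s.mean(0),s.min(0),s.max(0),cv2.fitLine(s[:,:2].astype(np.float32),cv2.DIST_HUBER,0,.01,.01).ravel() if len(s)>5 else "")
E
```

```text
scene bin 20 2154 63.7 ((676.7725219726562, -202.39813232421875), (100.4035873413086, 200.03977966308594), 55.995880126953125)
scene bin 105 963 108.6 ((650.7841796875, -240.4557647705078), (160.93603515625, 124.35803985595703), 2.4126980304718018)
scene bin 128 228 132.1 ((652.09814453125, -239.88735961914062), (96.02102661132812, 89.50056457519531), 2.2469067573547363)
scene table/mat z [-1.58995762 -0.48429533  1.51798975]
scene scoop 1862 ((683.6043701171875, 196.66799926757812), (106.98686218261719, 293.1581726074219), 53.32952117919922)
scene handle 341 [631.40988975 196.05232364  40.80984062] [536.94193797  81.03006465  34.00928001] [780.10020714 247.64055237  49.88193565] [ 7.9804373e-01 -6.0259956e-01  6.5605261e+02  1.7726952e+02]
side bin 20 2919 65.1 ((649.7747802734375, -243.4407501220703), (163.2339324951172, 121.16039276123047), 1.8795651197433472)
side bin 105 3174 110.1 ((649.2586669921875, -242.54421997070312), (161.9447784423828, 120.86219787597656), 2.1892902851104736)
side bin 128 489 134.0 ((651.76513671875, -241.80340576171875), (95.9802017211914, 85.77352142333984), 2.239999532699585)
side table/mat z [-1.6832236  -0.52639232  1.39540043]
side scoop 691 ((643.1012573242188, 222.666015625), (111.11439514160156, 337.6494140625), 53.732425689697266)
side handle 129 [583.47007441 222.61908524  40.16789895] [536.43066941  80.29619262  34.06871212] [748.03569227 242.82249188  49.58010757] [ 9.6960396e-01 -2.4467963e-01  5.7906964e+02  2.2669469e+02]
```

```bash
python3 - <<'E'
from h import *
for n in ("scene","side"):
    W=np.load(f"pics/{n}0.npz")["W"].reshape(-1,3); W=W[~np.isnan(W[:,0])]
    m=W[(W[:,0]>480)&(W[:,0]<730)&(W[:,1]>135)&(W[:,1]<320)]
    for lo,hi in((12,60),(34,50)):
        s=m[(m[:,2]>lo)&(m[:,2]<hi)]
        print(n,lo,len(s),cv2.minAreaRect(s[:,:2].astype(np.float32)),s.min(0),s.max(0),cv2.fitLine(s[:,:2].astype(np.float32),cv2.DIST_HUBER,0,.01,.01).ravel())
# test IK feasibility
def Ry(a): c,s=np.cos(a),np.sin(a); return np.array([[c,0,s],[0,1,0],[-s,0,c]])
def Rz(a): c,s=np.cos(a),np.sin(a); return np.array([[c,-s,0],[s,c,0],[0,0,1]])
yb=np.radians(2.2)
for sgn in (1,-1):
  G=np.diag([sgn,-sgn,-1.])
  for al in (0,15,25,35):
    out=[]
    for th in (14,30,45,60):
        ph=np.radians(th-14);t=np.radians(th)
        Rs=Rz(yb)@Ry(t)
        lipb=np.array([650,-241.5,0])+Rz(yb)@np.array([-45+70*np.cos(ph),0,110-70*np.sin(ph)])
        o=lipb-Rs@np.array([50,0,7.3])
        Rt=Rs@Ry(-np.radians(al))@G
        g=o+Rs@np.array([-95,0,30]); p=g+Rt[:,2]*19
        q=robot.inverse_kinematics(p,Rt); out.append(None if q is None else np.round(q,2).tolist())
    print(sgn,al,*out,sep="\n  ")
R=Rz(-0.1)@np.diag([1,-1,-1.])
print(robot.inverse_kinematics([540,225,320],R))
R0=np.array(robot.read_state()["tool_rot"])
robot.movep([156,-605,350],R0) if 0 else None
E
```

```text
scene 12 1506 ((627.97314453125, 223.9202117919922), (58.342308044433594, 186.19601440429688), 78.72725677490234) [536.94193797 178.41397922  12.0029823 ] [723.59190733 253.36454454  43.76349643] [ 9.7214228e-01 -2.3439151e-01  6.1845251e+02  2.2847667e+02]
scene 34 250 ((579.1708984375, 233.83493041992188), (15.689270973205566, 86.34234619140625), 80.4857177734375) [536.94193797 220.11809121  34.06710903] [621.51428216 247.64055237  43.76349643] [ 9.7848272e-01 -2.0632869e-01  5.8216919e+02  2.3611964e+02]
side 12 646 ((628.1836547851562, 222.08111572265625), (62.36567306518555, 185.33847045898438), 77.3571548461914) [536.43066941 174.90272589  12.07543663] [723.35482224 250.70111735  44.35353759] [ 9.8444057e-01 -1.7571786e-01  5.9808942e+02  2.2220245e+02]
side 34 124 ((578.470703125, 228.74298095703125), (16.61168670654297, 84.40191650390625), 81.78986358642578) [536.43066941 215.89531236  34.06871212] [619.75053654 242.82249188  44.35353759] [ 9.8236376e-01 -1.8697971e-01  5.7779126e+02  2.2699365e+02]
1
  0
  [0.33, 0.68, -0.07, 1.57, 0.13, 1.13, -1.33]
  [0.26, 0.84, -0.03, 1.
[... 754 characters left out ...]
32, 1.03, -0.24, 1.0, 0.33, 1.92, 1.7]
  None
-1
  15
  [0.84, 0.66, -0.74, 1.75, 0.54, 0.93, 1.48]
  [0.72, 0.8, -0.75, 1.47, 0.55, 1.36, 1.47]
  [0.6, 0.96, -0.76, 1.19, 0.59, 1.74, 1.47]
  [0.14, 1.07, 0.17, 0.92, 0.08, 1.91, 1.89]
-1
  25
  [0.9, 0.6, -0.75, 1.88, 0.55, 0.68, 1.48]
  [0.78, 0.71, -0.75, 1.61, 0.54, 1.13, 1.48]
  [0.66, 0.86, -0.76, 1.34, 0.56, 1.52, 1.47]
  [0.54, 1.04, -0.75, 1.04, 0.61, 1.9, 1.49]
-1
  35
  [0.99, 0.58, -0.79, 2.0, 0.65, 0.43, 1.42]
  [0.85, 0.64, -0.75, 1.74, 0.53, 0.88, 1.49]
  [0.73, 0.77, -0.76, 1.48, 0.54, 1.29, 1.48]
  [0.6, 0.94, -0.76, 1.19, 0.59, 1.68, 1.48]
[-0.61990761  0.38050704  0.17206508  1.60355901 -0.06930928  1.16350396
 -2.10323662]
```

```bash
cat >> h.py <<'E'
def Ry(a): a=np.radians(a);c,s=np.cos(a),np.sin(a); return np.array([[c,0,s],[0,1,0],[-s,0,c]])
def Rz(a): a=np.radians(a);c,s=np.cos(a),np.sin(a); return np.array([[c,-s,0],[s,c,0],[0,0,1]])
G=np.diag([-1.,1.,-1.]); AL=25
E
python3 - <<'E'
from h import *
robot.movep([575,228,330],Rz(-10.5)@G)
print(robot.read_state()["time"],robot.read_state()["qpos"])
p=robot.camera("wrist"); W=cloud(p); np.savez("pics/w1.npz",W=W,img=p["image"])
print(np.round(p["cam_to_world"],2).tolist())
for t in ("scoop","scoop_grip","scoop_lip","cell0_center"):
    for d in robot.recognise(p,t)[:4]:
        c,r=map(int,np.round(d["centre"])); print(t,round(d["conf"],2),c,r,np.round(W[r,c]))
cv2.imwrite("pics/w1.png",p["image"])
m=W.reshape(-1,3); m=m[~np.isnan(m[:,0])]
m=m[(m[:,0]>480)&(m[:,0]<740)&(m[:,1]>135)&(m[:,1]<320)]
print(np.percentile(m[:,2],[1,10,30,60,90,99]))
for lo,hi in((12,60),(36,50),(26,34)):
    s=m[(m[:,2]>lo)&(m[:,2]<hi)]
    if lo==36: s=s[s[:,0]<615]
    print(lo,len(s),np.median(s[:,2]),cv2.minAreaRect(s[:,:2].astype(np.float32)))
E
```

```text
4.475 [ 0.22654402  0.66373418 -1.18145359  1.45224521  0.6133328   1.43169215
  0.42462971]
[[0.18, -0.93, -0.32, 494.0], [0.98, 0.17, 0.06, 243.02], [-0.0, -0.32, 0.95, 472.35], [0.0, 0.0, 0.0, 1.0]]
scoop 0.95 261 188 [649. 232.   6.]
scoop_grip 0.84 257 190 [652. 224.   7.]
scoop_grip 0.55 350 105 [529. 383.  61.]
scoop_lip 0.85 254 191 [649. 219.  18.]
cell0_center 0.67 260 182 [633. 232.  23.]
[ -1.16087604   2.02543541 351.95699965 405.19975951 419.68231196
 426.73988483]
12 1407 24.48395522231914 ((626.995849609375, 224.4388427734375), (56.042076110839844, 184.66311645507812), 79.08158874511719)
36 412 41.547098991023915 ((576.341064453125, 234.9719696044922), (12.94920539855957, 80.14076232910156), 79.47180938720703)
26 232 30.763123100771878 ((626.7406616210938, 224.41363525390625), (55.991493225097656, 184.16624450683594), 79.14852142333984)
```

View pics/w1.png

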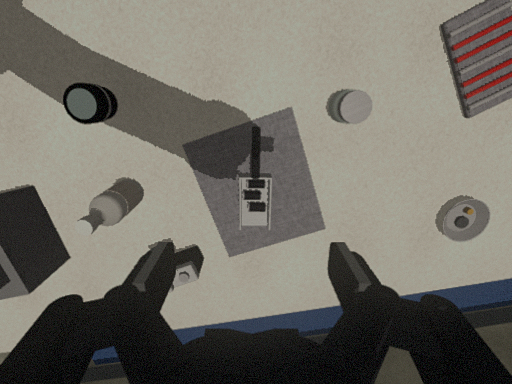

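The wrist picture (512×384) shows the scoop near (255,190), lip towards +x and three cells at (255,185)–(257,207). The handle runs up to (257,128), clear on both sides. Next I'll switch to a better arm branch and grasp.

```bash
cat >> h.py <<'E'
YS=-10.9; d=Rz(YS)[:,0]
O=np.array([627,223.8,3.])+42.5*d      # scoop origin on mat
def tcp(o,Rs,g=np.array([-95,0,30.])):
    Rt=Rs@Ry(-AL)@G
    return o+Rs@g+Rt[:,2]*19, Rt
E
python3 - <<'E'
from h import *
robot.goto_joints([-0.62,0.38,0.17,1.6,-0.07,1.16,1.04])
p,R=tcp(O,Rz(YS))
print(p)
robot.movep(p-90*R[:,2],R)
print(robot.read_state()["qpos"].round(2))
print(robot.movel(p,R,max_speed=100,guard=8))
robot.clamp(); s=robot.read_state(); print(s["eef_pos"],s["finger_gap"],s["gripper_force"],s["ft_force"])
robot.movel(p+[0,0,80],R,max_speed=60)
robot.wait(.3)
s=robot.read_state(); print(s["time"],s["eef_pos"],s["finger_gap"],s["ft_force"],s["torque"],s["qpos"].round(2))
for n in ("scene","side"):
    q=robot.camera(n); W=cloud(q); img=q["image"]; np.savez(f"pics/{n}1.npz",W=W,img=img)
    cv2.imwrite(f"pics/{n}1.png",img)
a=cv2.imread("pics/scene1.png")[150:350,180:440]; b=cv2.imread("pics/side1.png")[80:230,140:340]
cv2.imwrite("pics/l1.png",np.hstack([cv2.resize(a,(400,308)),cv2.resize(b,(400,308))]))
E
```

```text
[583.33204758 232.2091222   15.78015205]
[-1.04  0.64  0.47  2.1   0.32  0.19  0.38]
False
[583.34780443 232.27193844  15.88207519] 13.470419847087745 59.533817768096924 [-1.67287462  0.22809533  3.25736192]
10.9917 [583.26616193 232.21805137  95.63635075] 13.240379421024157 [ 0.50063899 -0.07592301 -2.09339503] [ 0.14851385  0.72902778 -0.01548248] [-0.64  0.6  -0.    2.01  0.98  0.39 -0.15]
```

View pics/l1.png

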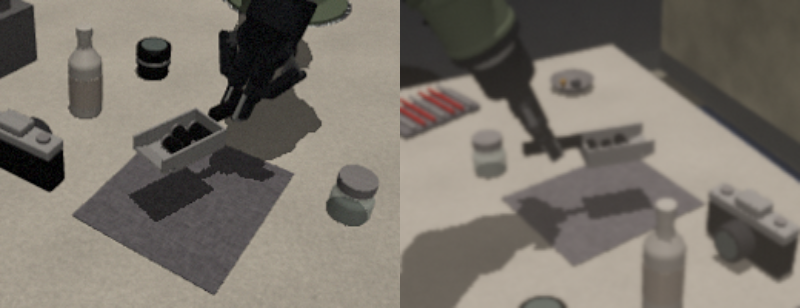

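The scoop is lifted level with its three cells still in the pan, seen at (190,135) in the left half. Next I'll check the in-hand pose and carry it to the box.

```bash
cat >> h.py <<'E'
B=np.array([650.3,-241.5,0.]); YB=2.2
def pose(th,ph=None,d=70,lift=0):
    ph=th-14 if ph is None else ph
    Rs=Rz(YB)@Ry(th); a=np.radians(ph)
    l=B+Rz(YB)@np.array([-45+d*np.cos(a),0,110-d*np.sin(a)+lift])
    return l-Rs@np.array([50,0,7.3]),Rs
def inhand(n,o,Rs):
    q=robot.camera(n); W=cloud(q).reshape(-1,3); L=(W[~np.isnan(W[:,0])]-o)@Rs
    L=L[(abs(L[:,1])<40)&(L[:,0]>-60)&(L[:,0]<70)&(L[:,2]>-15)&(L[:,2]<45)]
    out=[len(L),np.percentile(L[:,0],[.5,99.5]).round(1),np.percentile(L[:,1],[.5,99.5]).round(1)]
    for x in (-40,-15,10,35): 
        s=L[abs(L[:,0]-x)<12]; out.append(np.percentile(s[:,2],[1,98]).round(1) if len(s)>8 else None)
    print(n,*out); return q
E
python3 - <<'E'
from h import *
for n in ("scene","side"): inhand(n,O+[0,0,80],Rz(YS))
p,R=tcp(O+[0,0,210],Rz(YS)); robot.movel(p,R,max_speed=120)
o,Rs=pose(10,0,lift=100); p,R=tcp(o,Rs); print(p)
try:
    robot.movel(p,R,max_speed=150)
except robot.PlanningError as e: print("ERR",e)
s=robot.read_state(); print(s["time"],s["eef_pos"],s["finger_gap"],s["ft_force"],s["qpos"].round(2))
for n in ("scene","side"):
    q=inhand(n,o,Rs); cv2.imwrite(f"pics/{n}2.png",q["image"])
a=cv2.imread("pics/scene2.png")[60:260,60:320]; b=cv2.imread("pics/side2.png")[100:350,220:460]
cv2.imwrite("pics/l2.png",np.hstack([cv2.resize(a,(400,308)),cv2.resize(b,(400,400))[:308]]))
for th in (14,25,40,50,60):
    p,R=tcp(*pose(th)); q=robot.inverse_kinematics(p,R); print(th,None if q is None else q.round(2))
E
```

```text
scene 1716 [-57.6  50.6] [-28.3  28.6] [ 0.8 36.2] [ 0.4 27.9] [-0.3 28.2] [ 1.3 28.1]
side 641 [-58.5  51.6] [-32.2  27.8] [-0.6 31.6] [ 0.4 27.6] [-0.7 27.5] [ 1.8 26.8]
[ 541.44254753 -245.6818815   239.18153106]
15.775 [ 541.52391357 -245.32960259  239.19955013] 13.342809226779524 [ 0.15505685 -0.11682938 -1.9384355 ] [ 0.72  0.39 -0.44  1.86  0.1   0.68  1.87]
scene 894 [-58.1  50.8] [-28.   31.9] [ 0.1 34.2] [-1.3 27.5] [-0.8 27. ] [ 0.3 27.5]
side 1327 [-56.3  49.6] [-29.2  26.7] [-0.1 28. ] [ 0.3 27.6] [ 0.2 27.6] [ 1.1 27.5]
14 [ 0.64  0.53 -0.37  1.89  0.21  0.58  1.78]
25 [ 0.55  0.59 -0.34  1.71  0.24  0.88  1.72]
40 [ 0.45  0.72 -0.3   1.45  0.27  1.27  1.69]
50 [ 0.38  0.83 -0.27  1.26  0.28  1.52  1.69]
60 [ 0.32  0.95 -0.22  1.05  0.29  1.76  1.71]
```

View pics/l2.png

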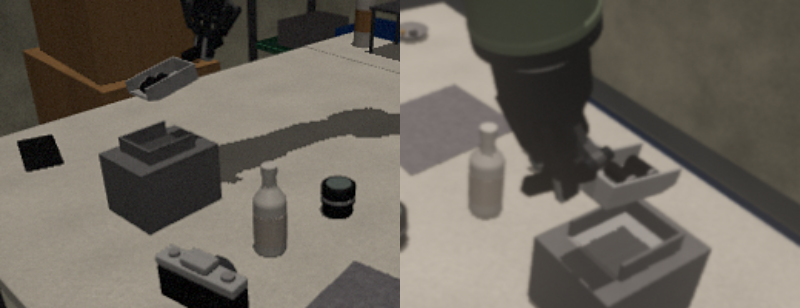

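The scoop is level over the box, lined up with the opening, and the cells are still in it. The in-hand fit is good to about 1 mm. Next I'll push the flap and pour.

```bash
python3 - <<'E'
from h import *
def go(th,ph=None,lift=0,v=50,guard=None):
    p,R=tcp(*pose(th,ph,lift=lift)); r=robot.movel(p,R,max_speed=v,guard=guard)
    s=robot.read_state(); print(th,round(s["time"],2),r,s["ft_force"].round(2),s["torque"].round(2),round(s["finger_gap"],1),(s["eef_pos"]-p).round(1))
    return r
go(13,0,lift=10,v=80)
ok=True
for th in (14,20,27,34,41,48,54):
    if go(th,v=40,guard=12): ok=False; break
robot.wait(.5)
s=robot.read_state();print(s["time"],s["ft_force"])
for n in ("scene","side"):
    q=inhand(n,*pose(54)); cv2.imwrite(f"pics/{n}3.png",q["image"])
q=robot.camera("wrist")
a=cv2.imread("pics/scene3.png")[60:260,60:320]; b=cv2.imread("pics/side3.png")[100:350,220:460]
cv2.imwrite("pics/l3.png",np.hstack([cv2.resize(a,(400,308)),cv2.resize(b,(400,400))[:308]]))
E
```

```text
13 17.07 False [ 0.17 -0.07 -2.  ] [-0.05  0.42  0.02] 13.0 [ 0.2 -0.1  0.5]
14 17.41 False [-1.46 -0.52 -0.54] [-0.2   0.2  -0.09] 13.1 [ 0.2 -0.  -0.1]
20 17.75 False [ 0.32 -0.18 -0.56] [ 0.07 -0.35  0.01] 12.8 [ 0.7  0.4 -0.1]
27 18.12 False [ 1.08 -0.02 -0.01] [ 0.09 -0.43  0.02] 13.0 [-0.1  0.1 -0.5]
34 18.5 False [ 1.7   0.98 -0.31] [ 0.19 -0.89  0.06] 12.9 [-0.3 -0.1 -0.6]
41 18.88 False [2.16 1.18 0.25] [ 0.19 -1.18  0.04] 13.3 [-0.4 -0.2 -0.5]
48 19.25 False [ 2.84  1.44 -0.91] [ 0.31 -1.44  0.06] 13.2 [-0.4 -0.2 -0.4]
54 19.59 False [ 3.39  1.01 -0.13] [ 0.34 -1.48 -0.05] 13.1 [-0.3 -0.2 -0.3]
20.0917 [ 1.90032165 -0.39630232  1.8688125 ]
scene 528 [-59.   17.7] [-39.   39.9] [ 0.6 31.1] [ 1.2 40.7] [ 3.3 44.3] None
side 877 [-57.   27.5] [-39.9  39.2] [-0.1 27.1] [-14.8  36.5] [-6.4  0.5] [-0.8  0.5]
```

View pics/l3.png

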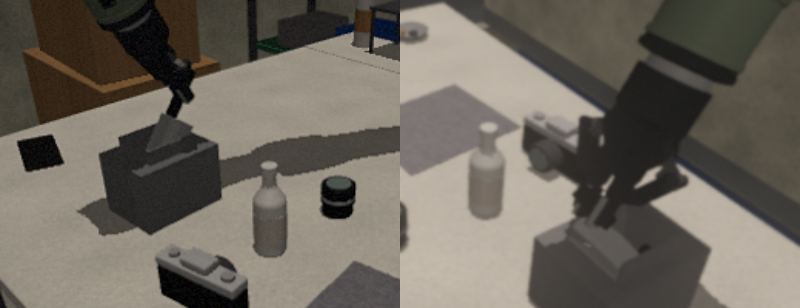

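The scoop is pitched steeply through the opened flap, with the gripper well above the collar. The in-hand pose is unchanged. I'll retrace the path, let the flap shut and check.

```bash
python3 - <<'E'
from h import *
def go(th,ph=None,lift=0,v=60,d=70):
    p,R=tcp(*pose(th,ph,lift=lift,d=d)); robot.movel(p,R,max_speed=v)
for th in (44,32,22,14): go(th,v=50)
go(10,0,lift=100,v=100)
robot.wait(.3); s=robot.read_state(); print(s["time"],s["ft_force"],s["torque"])
for n in ("scene","side"):
    q=inhand(n,*pose(10,0,lift=100)); cv2.imwrite(f"pics/{n}4.png",q["image"])
    W=cloud(q).reshape(-1,3); L=(W[~np.isnan(W[:,0])]-B)@Rz(YB)
    L=L[(abs(L[:,0])<40)&(abs(L[:,1])<33)&(L[:,2]<130)&(L[:,2]>20)]; print(n,"flap z",len(L),np.percentile(L[:,2],[2,50,98]) if len(L) else "")
    for t in ("cell0_center",): print([(round(d["conf"],2),np.round(d["centre"])) for d in robot.recognise(q,t)])
a=cv2.imread("pics/scene4.png")[60:260,60:320]; b=cv2.imread("pics/side4.png")[150:300,300:460]
cv2.imwrite("pics/l4.png",np.hstack([cv2.resize(a,(400,308)),cv2.resize(b,(400,308))]))
E
```

```text
23.2 [ 0.29510862  0.30293327 -2.74581354] [-0.0860021   0.45447329  0.04338429]
scene 892 [-57.9  50.7] [-28.2  31. ] [-0.9 33.5] [-0.9 26.9] [-0.5 27.8] [ 0.5 27.3]
scene flap z 89 [107.01206127 108.25079177 109.65520285]
[]
side 1331 [-55.2  49.5] [-29.4  26.3] [-0.8 27.9] [ 0.  27.8] [ 0.3 27.9] [ 1.8 27.4]
side flap z 921 [107.92539108 109.66379867 111.46089762]
[]
```

View pics/l4.png

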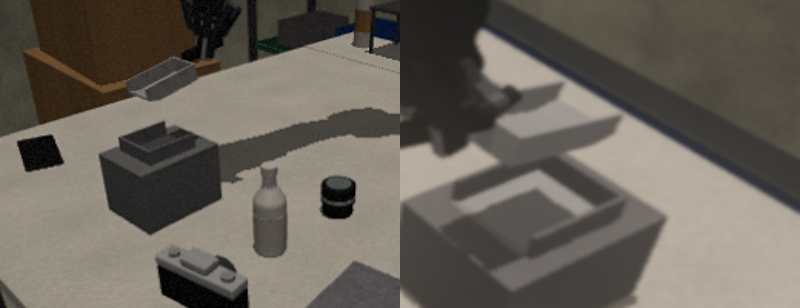

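The pan is empty and the flap is shut flush at z ≈ 109 to 110. I'll put the scoop back on the mat.

```bash
python3 - <<'E'
from h import *
def at(dz,v,guard=None):
    p,R=tcp(O+[0,0,dz],Rz(YS)); r=robot.movel(p,R,max_speed=v,guard=guard)
    s=robot.read_state(); print(dz,r,round(s["time"],2),(s["eef_pos"]-p).round(2),s["ft_force"].round(2),s["qpos"].round(2)); return p,R
at(210,150)
at(30,120); robot.wait(.2)
at(6,30); robot.wait(.2)
at(-2,8,guard=3)
robot.wait(.3); robot.open_gripper(); robot.wait(.3)
s=robot.read_state(); R=s["tool_rot"]
robot.movel(s["eef_pos"]-110*R[:,2],R,max_speed=100)
robot.wait(.5)
for n in ("scene","side"):
    q=inhand(n,O,Rz(YS)); cv2.imwrite(f"pics/{n}5.png",q["image"])
a=cv2.imread("pics/scene5.png"); cv2.imwrite("pics/l5.png",cv2.resize(a,(800,600)))
print(robot.read_state()["time"])
E
```

```text
210 False 26.75 [ 0.07 -0.37  0.06] [ 0.04  0.81 -0.58] [-0.49  0.4  -0.19  1.91  0.69  0.65  0.2 ]
30 False 28.4 [0.19 0.07 0.4 ] [-0.02 -0.2  -1.13] [-0.73  0.7   0.12  2.03  1.13  0.27 -0.35]
6 False 29.55 [0.07 0.06 0.11] [ 0.42 -0.08 -1.46] [-0.77  0.76  0.18  2.03  1.25  0.21 -0.49]
-2 True 30.48 [-0.11  0.07  1.91] [-2.98  0.22  7.42] [-0.78  0.77  0.19  2.03  1.3   0.2  -0.54]
scene 2259 [-58.5  69.1] [-38.2  39.8] [-1.3 33.6] [-1.6 28.3] [-1.5 28.4] [-1.9 28.3]
side 769 [-59.4  68.5] [-39.4  35.3] [-2.3 31. ] [-0.9 28.5] [-1.5 28.2] [-2.3 27.7]
33.6167
```

View pics/l5.png

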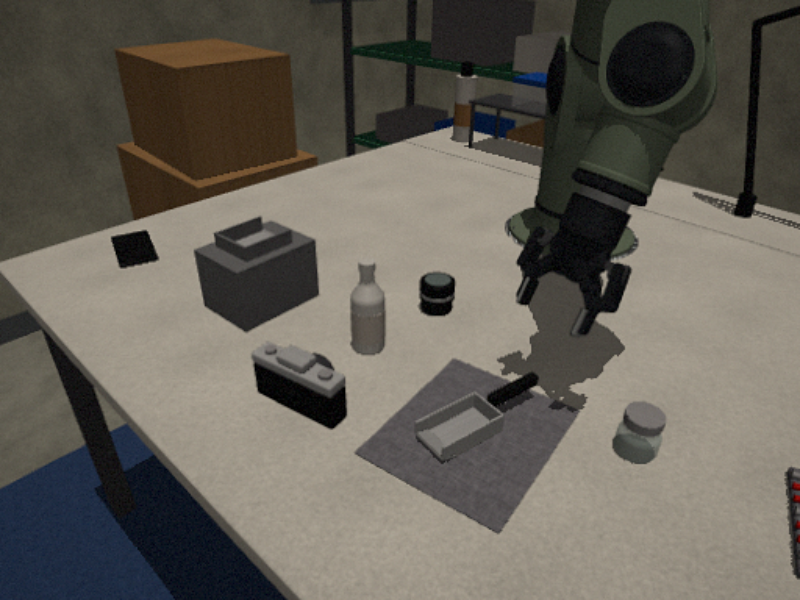

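The empty scoop stands upright on the mat at (465,425). The gripper is clear, the flap is shut and the bystanders are where they were.

```bash
python3 -c "
from workcell import robot
print(robot.finish_job())"
```

```text
the job is handed in; nothing more can be done
None
```

The three cells went into the recycling box through the flap, which shut again, and the empty scoop is back upright on the mat; I handed the job in at about 34 s of the 64 s allowed, and no verdict came back.

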